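# Clamp the picture frame in the shop's repair jig

## Task

Clamp the picture frame in the repair jig: slip the square extension bar on to the clamp's short lever and press it home against the lever's collar, firmly, with some 15 to 25 N for a second, before you swing. With the bar still on, swing the lever past its dead point until it rests on its closed stop, then draw the bar off and lay it back in its rest. Never touch the lever with the fingers, do not ram the bar on to the lever or force it against the stop, and leave the urn, the figurine and the canister where they stand.

Things in the scene. Friction and masses are not known exactly. Their poses are not given: they have to be found in the camera images.
- pivot (a point): Axis of the clamp's lever, 45 mm above the table, at the lever's mid height; the lever swings level about it. The frame is the jig's: x from the lever to pad, picture frame and fence, z up. The jig is a fixed plywood board, 320 x 200 mm, 12 mm thick, from 60 mm behind to 260 mm ahead of the pivot. No part of the clamp stands over 62 mm above the table.
- lever_tip (a point): Centre of the free end of the lever: a level square steel stub 15 x 15 mm, its last 6 mm a nose 11 x 11 mm, ending 110 mm from the pivot axis, 45 mm above the table. x points outward. A collar (30 mm wide, 28 mm high) is locked on it, set anew each time, its outer face 55 to 75 mm back from the tip: not measured, to be found by feel. The bar is home when its rim presses on it.
- lever (a joint): Swing of the clamp's lever in rad, growing counter-clockwise seen from above. 0: open (start), the lever pointing 133 degrees counter-clockwise from the jig's x axis. A stiff spring resists the swing, most near 0.5 (about 2 N m); the dead point is at 1.05; beyond it the clamp pulls itself on, up to 1.5 N m, to the closed stop at 1.25. Let go before the dead point it springs back open.
- bar_center (a point): Centre of the extension bar, half-way up and half-way along: a straight square steel tube 24 x 24 mm outside, 240 mm long, 0.3 to 0.6 kg. x points along it to the open end. The open end is a square socket 18 x 18 mm inside and 77 mm deep, with 3 mm walls; the rest of the tube is plugged. It lies level in its rest at the start; its centre of mass is within 10 mm of this point.
- bar_mouth (a point): Centre of the bar's open end, 120 mm from its centre. x points out of the mouth along the bar.
- rest_seat (a point): Where the bar's centre lies when it is in its rest, 38 mm above the table. The rest is a fixed wooden plank (190 x 60 mm, 8 mm thick, its x along the bar) with two wooden saddles 80 mm either side of this point, each 16 mm thick, with a notch 31 mm wide whose floor is 26 mm and whose flared top is 44 mm above the table. Between the saddles there is room for the fingers beside the bar.
- frame: The loose dark wooden picture frame (110 x 160 mm, 20 mm thick) lying in the jig between the rubber pad and the wooden fence; it need not be touched, the pad pushes it on to the fence. Origin at the centre of its underside.
- pad: The clamp's rubber pad, 34 mm wide, that moves 16 mm towards the frame as the lever is swung and squeezes it against the fence. Origin at the back of the pad.
- bar: The extension bar; origin at the centre of its underside.
- urn: Brass urn, 142 mm high, 68 mm wide, a bystander; origin under its centre.
- figurine: White china figurine, 92 mm high, 52 mm wide, a bystander; origin under its centre.
- canister: Dark red canister, 120 mm high, 84 mm wide, a bystander; origin under its centre.
Not all that is in view belongs to the job. Of the things that look like the frame, the larger one is meant.

How it is judged:
On the way, in this order (a step that is already met when the one before it is completed fails the run):
1. the bar is on the open lever, at least 45 mm deep, and is pressed home on its collar with over 9 N, the lever not yet swung (distance between bar_mouth and lever_tip above 0.045 m and horizontal distance between bar_mouth and pivot below 0.066 m and contact force between bar and lever above 9 N and value of joint lever below 0.04 rad), for 0.3 s.
2. with the bar still at least 35 mm deep on it, the lever is past the dead point and on its closed stop (1.2 rad or more) (value of joint lever above 1.2 rad and distance between bar_mouth and lever_tip above 0.035 m and horizontal distance between bar_mouth and pivot below 0.076 m), for 0.2 s.
At the end, for the whole second after the job is handed in: The lever is on its closed stop (1.2 rad or more) and the pad squeezes the frame with more than 4 N; the bar lies at rest in its rest, within 20 mm of the seat and 0.08 rad of its line (value of joint lever above 1.2 rad and contact force between pad and frame above 4 N and distance between bar_center and rest_seat below 0.02 m and angle between the x axis of bar_center and the x axis of rest_seat, either way round below 0.08 rad and linear speed of bar below 0.02 m/s); the robot touches nothing.
It fails at once if the fingers touch the lever (contact force between the fingers and lever above 2 N).
It fails at once if the bar is rammed or forced against the lever (over 85 N) (contact force between bar and lever above 85 N).
It fails at once if the urn is disturbed (distance of urn from where it was at the start of the episode above 0.02 m).
It fails at once if the figurine is disturbed (distance of figurine from where it was at the start of the episode above 0.02 m).
It fails at once if the canister is disturbed (distance of canister from where it was at the start of the episode above 0.02 m).
It also fails if it takes over 72 s, if anything falls off the work surface, if the arm or the gripper's body presses on something with over 40 N, if the wrist force passes 120 N, or if a joint passes its speed limit or range.

## Robot

A 7-joint arm with a two-finger parallel gripper is mounted at the origin on the work surface. World frame = base frame: x ahead of the robot, y to its left, z up, the work surface at z = 0. Lengths are in m, angles in rad, forces in N, time in s.
With the tool pointing down it reaches from about 0.35 to 0.9 m from the base axis. Payload 7.2 kg.
Tool frame: the origin (TCP) lies at the very end of the fingers, on their centre line; the grasp point (between the pads) lies 19 mm behind it; z points along the fingers, y is the line along which they close (so a half turn about z gives the same grasp; the last joint's range is limited). The gripper opens to 85 mm and grips with 20 to 120 N. Pads are 22 mm wide; open, the fingers measure 114 mm over their backs; the gripper's body (76 mm by 85 mm) begins 54 mm behind the grasp point. The pads swing forward as they close: fully open they stand 13 mm farther back than shut.
Start: joints at [1.153, 0.411, -0.013, 1.596, 0.006, 1.134, -0.082], TCP at [0.214, -0.587, 0.231] pointing down, gripper open.
Joint ranges: [-2.95, 2.95], [-0.29, 1.99], [-1.47, 1.44], [0.14, 2.54], [-1.03, 4.17], [0.13, 1.85], [-2.86, 2.86]. Speed limits (rad/s): [2.39, 2.39, 3.01, 3.01, 3.14, 3.14, 3.14].

## Interface

Orientations are given as a unit quaternion [w, x, y, z].
In Python, from workcell import sensors, cams, workorder, nets gives the robot as it stands.
- The arm moves only by the shell command python3 -m pendant 'ROWS'. ROWS is JSON, a list of rows, each an object with "dr": the turn, a rotation vector about the tool's x, y, z in rad, a list of three; "translation": the shift along the tool's x, y, z in mm, a list of three; "claw": the closure, from 0 (fully open) to 1 (shut). A call has 1 to 20 rows; each row shifts and turns the commanded pose from where the row before left it, along the tool's axes as they then stand; what a row does not reach is not made up. A row lasts 1/8 s, in which the tool goes at most 62.5 mm and 10.7 degrees, less where a joint would pass 70% of its speed; a pose out of reach is approached as far as the arm can. A call with a gripper value outside its range is refused whole. The fingers move at their own pace and stop on an object; the grip force is fixed at half the most. Time passes only in rows, so rows that do not move let the fingers close. It gives the time, the measured TCP pose, the force, the opening and the grip force at its end, in the units of the state.
- sensors.state(): the state, without advancing time (a new reading comes with each control period).
- cams.snapshot(name): name is "scene" or "top"; returns the picture (384x512x3 uint8, blue, green, red); there is no depth.
- cams.calibration(name): a dict with "fov_y" (degrees; the focal length in pixels is half the picture's height over the tangent of half this angle, whatever the lens; pixels are square), "cx", "cy" (the principal point, pixels), "origin" and "orientation" of the camera in the world. Camera axes: x right, y down, z forward; pixel columns grow to the right and rows downward; lengths in m; the calibration is good to about 2 mm. A picture is of the moment at which its call begins. calibration takes no time and is no camera call.
- workorder.close_job(): hands the job in; it is judged then, once.
Trained networks look in the newest picture that a camera, given by its name, has taken for a name from the list of things; names that differ only in an ending like _2 or _b are one class to them, and where a whole thing is asked for, a point or a joint stands for the part that bears it (a point fixed in the world has none). Each returns a list of dicts, best first, with "conf" (0 to 1); they miss things now and then, are a little off and sometimes report something else, mostly with a low value. They report only what shows in the picture. A call takes as long as a camera call. They do not tell look-alikes from the thing itself.
- nets.regions_of(name, camera): "pixels" (384x512 bool, what is visible of it).
- nets.landmark_of(name, camera): "point" ([x, y, z] in m, in world coordinates, good to about 4 mm: a listed point, or the origin of a listed thing).
The state is a dict: "t": time; "qpos": joint angles; "joint_velocities": joint speeds; "joint_efforts": joint torques, N m; "eef_pos": TCP position; "tool_rot": TCP orientation; "contact_force": force on the tool from outside, world axes, zero at the start; "ft_torque": the same for the moment, N m; "gripper_width": finger opening in m; "finger_force": force on a finger pad.
Only numpy, scipy, OpenCV 4.12 (cv2) and the standard library are available. Lean on these libraries where they do the work, as an engineer would, in place of code of your own. Each camera call takes 0.05 s, during which the arm holds its last target. There are 200 camera calls.

## Working session

There is one attempt and no reset: what is moved stays moved. The work goes in short steps, Python scripts to look and compute and a shell command to move; the robot and the scene stay as the last step left them, time stands still between calls to the robot, and variables do not carry over. Pictures are saved under pics/ and viewed, at most 10 in all, crops included, and the job is handed in when it is done.

```bash
mkdir -p pics
cat > h.py <<'E'
import numpy as np,cv2
from scipy.spatial.transform import Rotation as R
from workcell import sensors,cams,workorder,nets
def rot(q): return R.from_quat([q[1],q[2],q[3],q[0]])
def cal(n):
    c=cams.calibration(n); f=192/np.tan(np.radians(c['fov_y'])/2); return c,f
def back(n,u,v,z):
    c,f=cal(n); d=rot(c['orientation']).apply([(u-c['cx'])/f,(v-c['cy'])/f,1]); o=np.array(c['origin']); return o+d*(z-o[2])/d[2]
def proj(n,p):
    c,f=cal(n); q=rot(c['orientation']).inv().apply(np.array(p)-c['origin']); return np.array([c['cx']+f*q[0]/q[2],c['cy']+f*q[1]/q[2]])
E
python3 - <<'E'
from h import *
for n in('scene','top'):
    im=cams.snapshot(n); cv2.imwrite(f'pics/{n}0.png',im)
    print(n,cams.calibration(n))
    for k in['pivot','lever_tip','bar_center','bar_mouth','rest_seat','frame','pad','urn','figurine','canister']:
        print(k,[(round(d['conf'],2),np.round(d['point'],3).tolist(),proj(n,d['point']).round().tolist()) for d in nets.landmark_of(k,n)[:3]])
s=sensors.state();print(s)
E
```

```text
scene {'fov_y': 49.00147394165218, 'cx': 253.6338317765219, 'cy': 192.24113972126932, 'origin': array([1.0663842 , 0.55045846, 0.84830349]), 'orientation': array([-0.11707227,  0.34389671,  0.87308125, -0.32520496])}
pivot [(0.86, [0.608, 0.034, 0.044], [255.0, 191.0])]
lever_tip [(0.72, [0.537, 0.117, 0.047], [299.0, 193.0]), (0.41, [0.732, -0.204, -0.002], [164.0, 177.0])]
bar_center [(0.9, [0.54, -0.252, 0.042], [206.0, 125.0])]
bar_mouth [(0.73, [0.677, 0.359, 0.0], [334.0, 304.0]), (0.72, [0.66, -0.267, 0.041], [169.0, 142.0]), (0.4, [0.705, -0.345, 0.004], [143.0, 146.0])]
rest_seat [(0.76, [0.541, -0.252, 0.039], [205.0, 126.0])]
frame [(0.91, [0.783, 0.034, 0.016], [201.0, 236.0]), (0.65, [0.516, 0.453, -0.004], [414.0, 287.0])]
pad [(0.6, [0.702, 0.028, 0.021], [226.0, 215.0]), (0.43, [0.734, -0.205, -0.002], [163.0, 178.0]), (0.33, [0.675, 0.358, -0.001], [334.0, 303.0])]
urn [(0.9, [0.73, -0.206, -0.0], [163.0, 176.0])]
figurine [(0.72, [0.706, -0.347, 0.004], [142.0, 146.0]), (0.59, [0.541, -0.252, 0.039], [206.0, 126.0])]
canister [(0.66, [0.675, 0.359, 0.002], [335.0, 3
[... 853 characters left out ...]
  1.59621622,  0.00561407,
        1.13431547, -0.08220601]), 'joint_velocities': array([-4.56949867e-04,  5.37730032e-04, -1.17169778e-03, -7.89463245e-04,
       -1.33817099e-03,  9.31076262e-04, -3.11256149e-05]), 'joint_efforts': array([ 1.56739543e-04, -6.00422287e+01,  6.81230854e-01, -2.99743420e+01,
        1.39989797e-02,  1.84726799e-03,  3.76184937e-05]), 'eef_pos': array([ 0.21417252, -0.58714583,  0.23127746]), 'tool_rot': array([-1.04301992e-05,  9.84743317e-01,  1.74013214e-01, -9.39125606e-06]), 'contact_force': array([-0.54199172,  0.12843336, -0.88812122]), 'ft_torque': array([-0.01804952, -0.02336742,  0.02283787]), 'finger_force': 0.0, 'gripper_width': 0.0852376070516537}
```

Run:
```python
from h import *
im=cv2.imread('pics/top0.png'); 
cv2.imwrite('pics/top0z.png',cv2.resize(im[90:270,110:390],None,fx=2.85,fy=2.85,interpolation=cv2.INTER_CUBIC))
cams.snapshot('top')
for k in['bar','lever','rest_seat']:
    for d in nets.regions_of(k,'top')[:2]:
        m=d['pixels'];v,u=np.nonzero(m); r=cv2.minAreaRect(np.c_[u,v].astype(np.float32)); print(k,d['conf'],m.sum(),r)
        z={'bar':.05,'lever':.05}.get(k,.03)
        b=cv2.boxPoints(r); print(np.array([back('top',*p,z)[:2] for p in b]).round(4).tolist())
```

```text
bar 0.96 686 ((346.84619140625, 205.2307891845703), (10.170848846435547, 73.6766357421875), 7.125016689300537)
[[0.4216, -0.2159], [0.6599, -0.2463], [0.656, -0.2794], [0.4177, -0.2487]]
lever 0.64 239 ((250.231689453125, 189.91464233398438), (9.838947296142578, 39.824310302734375), 51.34019470214844)
[[0.5581, 0.1286], [0.64, 0.0276], [0.6149, 0.0073], [0.5332, 0.1083]]
lever 0.61 414 ((333.5000305175781, 146.00001525878906), (20.50609588623047, 23.33452033996582), 45.0)
[[0.7286, -0.1534], [0.7834, -0.2077], [0.7358, -0.2552], [0.6811, -0.2009]]
rest_seat 0.68 493 ((345.3564758300781, 204.86279296875), (19.420669555664062, 55.005374908447266), 6.842772960662842)
[[0.4528, -0.2038], [0.6334, -0.2259], [0.6261, -0.2899], [0.4456, -0.2675]]
```

View pics/top0z.png

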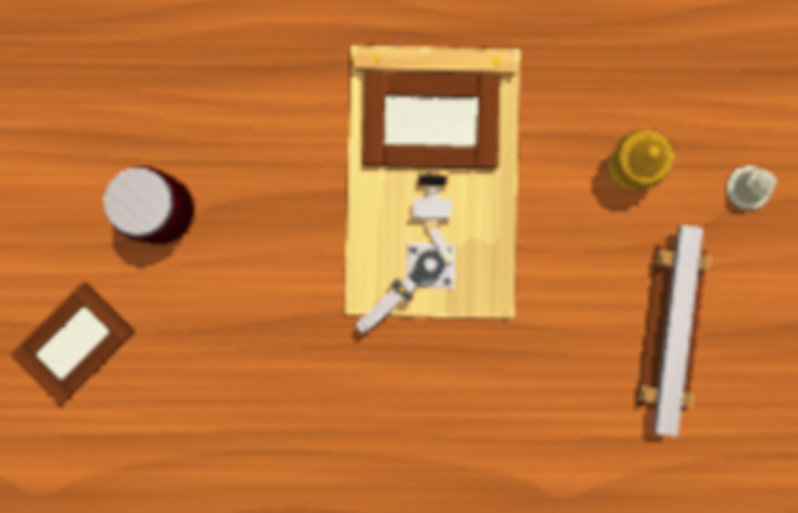

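View pics/scene0.png

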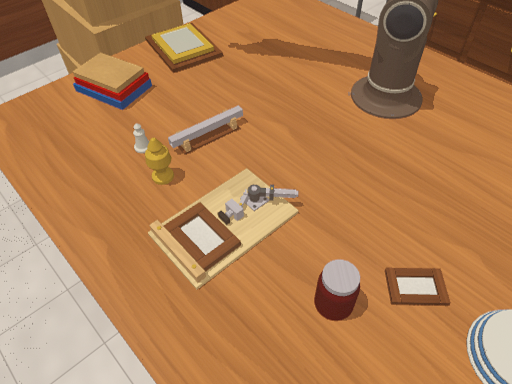

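The top view (enlarged crop, zoom px) shows two frame look-alikes. The large one sits in the jig at (430,118). The small decoy lies on the table at (72,342). The jig one is the larger and lies between pad and fence, so it's the one meant, and it needs no touching. The lever runs from its hub at (430,265) to its tip at (360,333). The bar lies in its rest with its centre near (678,330) and its mouth up at (690,228). The urn is at (642,160), the figurine at (750,188) and the canister at (148,205).

Bar: centre (0.538, -0.251), yaw about -7.2°, 240 mm long, which fits the description.

```bash
cat >> h.py <<'E'
def todo(x,y,z,yaw):
    s=sensors.state(); r=rot(s['tool_rot']); p=np.array(s['eef_pos']); X=r.apply([1,0,0]); cy=np.degrees(np.arctan2(X[1],X[0]))
    goal=R.from_euler('z',yaw,degrees=True)*R.from_euler('x',180,degrees=True)
    print('t',round(s['t'],2),'pos',p.round(4),'yaw',cy.round(2),'w',round(s['gripper_width'],4),'F',np.round(s['contact_force'],1),'ff',round(s['finger_force'],1))
    print(' tool-shift mm',(r.inv().apply(np.array([x,y,z])-p)*1000).round(1),'dr',(r.inv()*goal).as_rotvec().round(4))
E
python3 -m pendant '[{"dr":[0,0,0.04],"translation":[20,-10,0],"claw":0},{"dr":[0,0,0],"translation":[40,-18,10],"claw":0},{"dr":[0,0,0],"translation":[45,-22,13],"claw":0},{"dr":[0,0,0],"translation":[45,-22,13],"claw":0},{"dr":[0,0,0],"translation":[45,-22,13],"claw":0},{"dr":[0,0,0],"translation":[45,-22,13],"claw":0},{"dr":[0,0,0],"translation":[45,-22,13],"claw":0},{"dr":[0,0,0],"translation":[45,-22,13],"claw":0},{"dr":[0,0,0],"translation":[45,-22,12],"claw":0},{"dr":[0,0,0.14],"translation":[25,-12,10],"claw":0},{"dr":[0,0,0.14],"translation":[0,0,0],"claw":0},{"dr":[0,0,0.1],"translation":[0,0,0],"claw":0},{"dr":[0,0,0.05],"translation":[0,0,0],"claw":0},{"dr":[0,0,0],"translation":[0,0,0],"claw":0}]'
python3 -c "
from h import *
todo(.538,-.251,.02,-7.2)"
```

```text
t: 3.05
eef_pos: [0.5355, -0.2798, 0.1213]
tool_rot: [0.0, 0.998, -0.06, 0.0]
contact_force: [-0.4, -0.1, -0.8]
gripper_width: 0.0853
finger_force: 0.0
t 3.05 pos [ 0.5355 -0.2798  0.1213] yaw -6.85 w 0.0853 F [-0.4 -0.1 -0.8] ff 0.0
 tool-shift mm [ -0.9 -28.9 101.3] dr [ 0.0002 -0.0001  0.006 ]
```

```bash
python3 -m pendant '[{"dr":[0,0,0.006],"translation":[-1,-29,0],"claw":0},{"dr":[0,0,0],"translation":[0,0,30],"claw":0},{"dr":[0,0,0],"translation":[0,0,35],"claw":0},{"dr":[0,0,0],"translation":[0,0,25],"claw":0},{"dr":[0,0,0],"translation":[0,0,11],"claw":0},{"dr":[0,0,0],"translation":[0,0,0],"claw":1},{"dr":[0,0,0],"translation":[0,0,0],"claw":1},{"dr":[0,0,0],"translation":[0,0,0],"claw":1},{"dr":[0,0,0],"translation":[0,0,0],"claw":1},{"dr":[0,0,0],"translation":[0,0,0],"claw":1},{"dr":[0,0,0],"translation":[0,0,0],"claw":1}]'
python3 -c "
from h import *
todo(.538,-.251,.02,-7.2)"
```

```text
t: 4.42
eef_pos: [0.5385, -0.2513, 0.0215]
tool_rot: [0.0, 0.998, -0.063, 0.001]
contact_force: [-0.7, 1.0, 6.1]
gripper_width: 0.0231
finger_force: 59.9
t 4.42 pos [ 0.5385 -0.2513  0.0215] yaw -7.23 w 0.0231 F [-0.7  1.   6.1] ff 59.9
 tool-shift mm [-0.6 -0.2  1.5] dr [ 0.0006 -0.0018 -0.0005]
```

```bash
python3 -m pendant '[{"dr":[0,0,0],"translation":[0,0,-15],"claw":1},{"dr":[0,0,0],"translation":[0,0,-30],"claw":1},{"dr":[0,0,0],"translation":[0,0,-35],"claw":1},{"dr":[0,0,0],"translation":[-10,-10,-20],"claw":1},{"dr":[0,0,0],"translation":[-15,-25,0],"claw":1},{"dr":[0,0,0],"translation":[-15,-45,0],"claw":1},{"dr":[0,0,0],"translation":[-15,-45,0],"claw":1},{"dr":[0,0,0],"translation":[-15,-45,0],"claw":1},{"dr":[0,0,0],"translation":[-15,-45,0],"claw":1},{"dr":[0,0,0],"translation":[-15,-45,0],"claw":1},{"dr":[0,0,0],"translation":[-15,-45,0],"claw":1},{"dr":[0,0,0],"translation":[-15,-45,0],"claw":1},{"dr":[0,0,0],"translation":[-15,-45,0],"claw":1},{"dr":[0,0,0],"translation":[-12,-40,0],"claw":1},{"dr":[0,0,0],"translation":[-6,-25,0],"claw":1}]'
python3 -m pendant '[{"dr":[0,0,0.08],"translation":[0,0,0],"claw":1},{"dr":[0,0,0.14],"translation":[0,0,0],"claw":1},{"dr":[0,0,0.14],"translation":[0,0,0],"claw":1},{"dr":[0,0,0.14],"translation":[0,0,0],"claw":1},{"dr":[0,0,0.12],"translation":[0,0,0],"claw":1},{"dr":[0,0,0.05],"translation":[0,0,0],"claw":1},{"dr":[0,0,0.025],"translation":[0,0,0],"claw":1},{"dr":[0,0,0],"translation":[0,0,0],"claw":1}]'
python3 - <<'E'
from h import *
todo(.435,.226,.045,-47)
im=cams.snapshot('top'); cv2.imwrite('pics/top1.png',im)
for k in['pivot','lever_tip','bar_center','bar_mouth']:
    print(k,[(round(d['conf'],2),np.round(d['point'],4).tolist(),proj('top',d['point']).round(1).tolist()) for d in nets.landmark_of(k,'top')[:2]])
cv2.imwrite('pics/top1z.png',cv2.resize(im[120:270,140:320],None,fx=4,fy=4,interpolation=cv2.INTER_CUBIC))
im=cams.snapshot('scene'); cv2.imwrite('pics/scene1.png',im)
for k in['pivot','lever_tip','bar_center','bar_mouth']:
    print(k,[(round(d['conf'],2),np.round(d['point'],4).tolist(),proj('scene',d['point']).round(1).tolist()) for d in nets.landmark_of(k,'scene')[:2]])
E
```

```text
t: 6.3
eef_pos: [0.433, 0.2281, 0.1209]
tool_rot: [-0.0, 0.998, -0.062, 0.0]
contact_force: [0.7, -0.4, -4.6]
gripper_width: 0.0229
finger_force: 59.4
t: 7.3
eef_pos: [0.4335, 0.2262, 0.1207]
tool_rot: [0.0, 0.917, -0.399, -0.0]
contact_force: [-0.9, -0.5, -4.1]
gripper_width: 0.0231
finger_force: 59.6
t 7.3 pos [0.4335 0.2262 0.1207] yaw -46.99 w 0.0231 F [-0.9 -0.5 -4.1] ff 59.6
 tool-shift mm [ 1.2 -1.  75.7] dr [0.0002 0.0001 0.0002]
pivot []
lever_tip [(0.49, [0.5389, 0.1139, 0.0458], [236.1, 204.4])]
bar_center [(0.64, [0.4326, 0.2234, 0.1372], [198.4, 239.7]), (0.29, [0.7329, -0.207, -0.0004], [331.7, 147.6])]
bar_mouth [(0.82, [0.5169, 0.138, 0.1381], [226.6, 212.1])]
pivot [(0.83, [0.6094, 0.0306, 0.0422], [253.7, 190.7])]
lever_tip [(0.67, [0.5354, 0.1169, 0.047], [299.0, 193.0])]
bar_center [(0.93, [0.434, 0.2273, 0.1364], [366.8, 171.2])]
bar_mouth [(0.97, [0.5177, 0.1371, 0.1412], [313.2, 167.4])]
```

View pics/top1z.png

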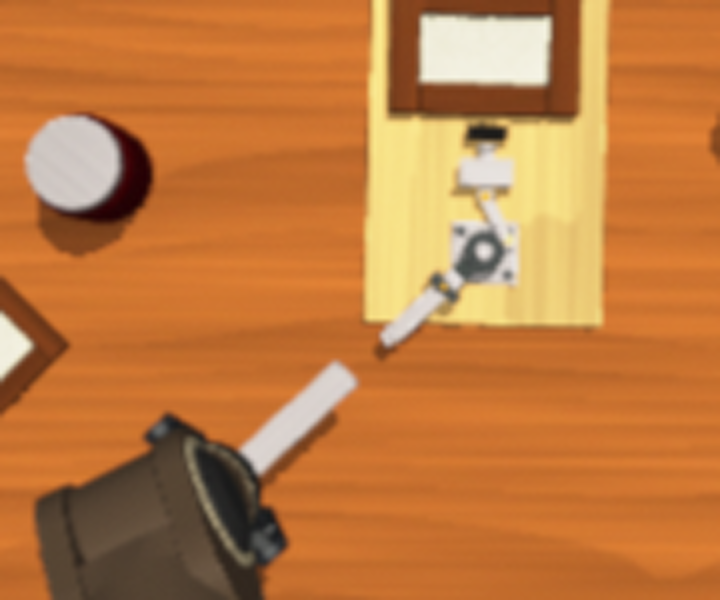

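```bash
cat >> h.py <<'E'
def lineof(im,n,poly,z,S=6):
    """axis of bright grey part inside polygon (px): centroid, dir, extent ends, world at height z"""
    big=cv2.resize(im,None,fx=S,fy=S,interpolation=cv2.INTER_CUBIC); hsv=cv2.cvtColor(big,cv2.COLOR_BGR2HSV)
    m=((hsv[...,1]<70)&(hsv[...,2]>150)).astype(np.uint8); k=np.zeros_like(m); cv2.fillPoly(k,[np.int32(np.array(poly)*S)],1); m&=k
    v,u=np.nonzero(m); P=np.array([back(n,(a+.5)/S-.5,(b+.5)/S-.5,z)[:2] for a,b in zip(u[::7],v[::7])])
    r=cv2.minAreaRect((P*1000).astype(np.float32)); c=P.mean(0); w,V=np.linalg.eigh(np.cov((P-c).T)); d=V[:,1]
    t=(P-c)@d; return c,d,np.degrees(np.arctan2(d[1],d[0])),t.min(),t.max(),r
E
python3 - <<'E'
from h import *
Z=lambda L:[(140+x/4-.375,120+y/4-.375) for x,y in L]
for f in('pics/top0.png','pics/top1.png'):
    im=cv2.imread(f)
    c,d,a,t0,t1,r=lineof(im,'top',Z([(360,330),(425,270),(450,300),(385,370)]),.0525)
    print('lever',c.round(4),a.round(2),(c+d*t0).round(4),(c+d*t1).round(4),r)
im=cv2.imread('pics/top1.png')
c,d,a,t0,t1,r=lineof(im,'top',Z([(340,345),(265,420),(300,460),(375,380)]),.1505)
print('bar',c.round(4),a.round(2),(c+d*t0).round(4),(c+d*t1).round(4),r)
im=cv2.imread('pics/top0.png');hsv=cv2.cvtColor(im,cv2.COLOR_BGR2HSV)
m=cv2.inRange(hsv,(20,60,150),(35,190,255)); n,l,s,_=cv2.connectedComponentsWithStats(m); i=1+s[1:,4].argmax()
v,u=np.nonzero(l==i); P=np.array([back('top',a,b,.012)[:2] for a,b in zip(u,v)])
print(s[i],cv2.minAreaRect((P*1000).astype(np.float32)))
E
```

```text
lever [0.558  0.0921] 132.42 [0.5781 0.0701] [0.5365 0.1156] ((557.370849609375, 92.920654296875), (16.581396102905273, 61.608482360839844), 42.73447799682617)
lever [0.558 0.092] 132.75 [0.5786 0.0697] [0.5364 0.1154] ((557.3864135742188, 92.49234008789062), (16.840951919555664, 62.18349838256836), 43.33786392211914)
bar [0.4914 0.1638] 133.85 [0.5161 0.1381] [0.4673 0.1889] ((491.7696533203125, 163.59967041015625), (25.18976593017578, 70.5195083618164), 43.52360153198242)Traceback (most recent call last):
  File "<stdin>", line 12, in <module>
  File "h.py", line 8, in back
    c,f=cal(n); d=rot(c['orientation']).apply([(u-c['cx'])/f,(v-c['cy'])/f,1]); o=np.array(c['origin']); return o+d*(z-o[2])/d[2]
        ~~~^^^
  File "h.py", line 6, in cal
    c=cams.calibration(n); f=192/np.tan(np.radians(c['fov_y'])/2); return c,f
ValueError: time passes only in moves, steps and waits
```

```bash
sed -i 's/^def cal(n):/import functools\n@functools.lru_cache\ndef cal(n):/' h.py; python3 -m pendant '[{"dr":[0,0,0.009],"translation":[-1,0,0],"claw":1},{"dr":[0,0,0],"translation":[0,0,25],"claw":1},{"dr":[0,0,0],"translation":[0,0,30],"claw":1},{"dr":[0,0,0],"translation":[0,0,25],"claw":1},{"dr":[0,0,0],"translation":[0,0,12],"claw":1},{"dr":[0,0,0],"translation":[0,0,0],"claw":1}]'
python3 - <<'E'
from h import *
todo(.4452,.2150,.0285,-47.5)
im=cams.snapshot('top'); cv2.imwrite('pics/top2.png',im)
p=np.array(sensors.state()['eef_pos'])[:2]; d=np.array([.6756,-.7373]); n=np.array([.7373,.6756])
q=[proj('top',[*(p+d*a+n*b),.057]) for a,b in((.05,-.02),(.05,.02),(.125,.02),(.125,-.02))]
c,e,a,t0,t1,r=lineof(im,'top',q,.057); print('bar',c.round(4),a,r,'perp mm',(c-p)@n*1000,'end',((c-p)@d+np.abs([t0,t1]).mean())*1000)
tip=np.array([.5364,.1155]); q=[proj('top',[*(tip+d*a+n*b),.0525]) for a,b in((-.01,-.013),(-.01,.013),(.055,.013),(.055,-.013))]
c,e,a,t0,t1,r=lineof(im,'top',q,.0525); print('lev',c.round(4),a,r,'perp from TCP line mm',(c-p)@n*1000)
x=cams.snapshot('scene');cv2.imwrite('pics/scene2.png',x); u,v=proj('scene',[.53,.12,.045]).astype(int)
cv2.imwrite('pics/scene2z.png',cv2.resize(x[v-50:v+50,u-65:u+65],None,fx=6,fy=6,interpolation=cv2.INTER_CUBIC))
E
```

```text
t: 8.55
eef_pos: [0.4331, 0.2265, 0.0279]
tool_rot: [0.001, 0.915, -0.403, -0.0]
contact_force: [0.3, 0.1, -3.8]
gripper_width: 0.0228
finger_force: 59.4
t 8.55 pos [0.4331 0.2265 0.0279] yaw -47.58 w 0.0228 F [ 0.3  0.1 -3.8] ff 59.4
 tool-shift mm [16.6 -1.2 -0.6] dr [ 0.0013 -0.     -0.0013]
bar [0.4903 0.1634] 132.63736952273902 ((490.5766296386719, 163.07553100585938), (24.98452377319336, 71.41983032226562), 42.75963592529297) perp mm -0.9949810022814389 end 120.68668973897918
lev [0.556  0.0944] 132.37187058713528 ((554.9332885742188, 95.02893829345703), (16.687820434570312, 54.922428131103516), 43.56965255737305) perp from TCP line mm 0.8421578678354429
```

View pics/scene2z.png

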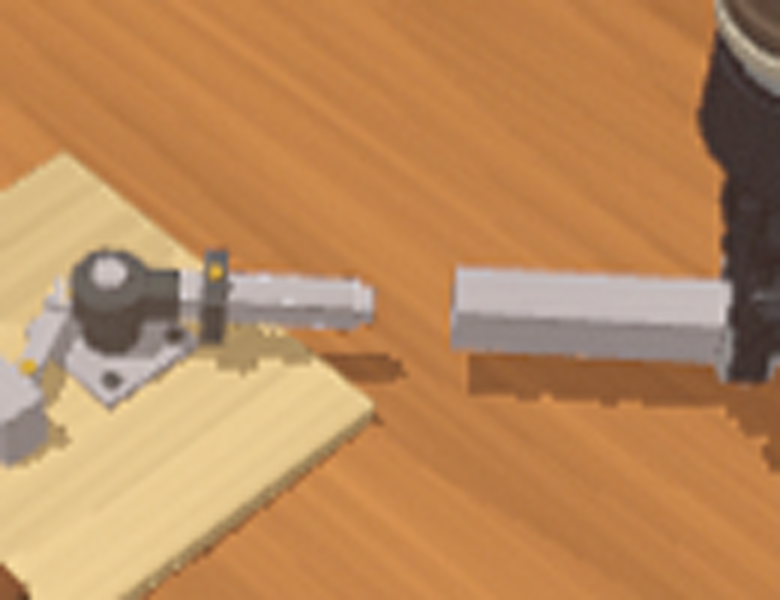

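Scene crop: the bar mouth (455,308) faces the lever's nose (370,303) squarely, with a gap of about 31 mm. The collar is at (215,300). The top view puts the bar 1.8 mm off the lever's line, so I'm correcting for that.

```bash
python3 -m pendant '[{"dr":[0,0,0],"translation":[10,-1.6,-0.6],"claw":1},{"dr":[0,0,0],"translation":[12,0,0],"claw":1},{"dr":[0,0,0],"translation":[6,0,0],"claw":1},{"dr":[0,0,0],"translation":[3,0,0],"claw":1},{"dr":[0,0,0],"translation":[3,0,0],"claw":1},{"dr":[0,0,0],"translation":[2,0,0],"claw":1},{"dr":[0,0,0],"translation":[0,0,0],"claw":1}]'
python3 - <<'E'
from h import *
todo(.4572,.2020,.0285,-47.5)
im=cams.snapshot('top'); cv2.imwrite('pics/top3.png',im)
p=np.array(sensors.state()['eef_pos'])[:2]; d=np.array([.6756,-.7373]); n=np.array([.7373,.6756])
q=[proj('top',[*(p+d*a+n*b),.057]) for a,b in((.05,-.02),(.05,.02),(.11,.02),(.11,-.02))]
c,e,a,t0,t1,r=lineof(im,'top',q,.057); print('bar',a,'perp mm',(c-p)@n*1000)
q=[proj('top',[*(p+d*a+n*b),.0525]) for a,b in((.124,-.013),(.124,.013),(.2,.013),(.2,-.013))]
c,e,a,t0,t1,r=lineof(im,'top',q,.0525); print('lev',c.round(4),a,r,'perp from TCP line mm',(c-p)@n*1000)
E
```

```text
t: 9.52
eef_pos: [0.4588, 0.2012, 0.0289]
tool_rot: [0.0, 0.915, -0.403, -0.0]
contact_force: [-0.1, -0.5, -4.0]
gripper_width: 0.0234
finger_force: 59.5
t 9.53 pos [0.4588 0.2012 0.0289] yaw -47.57 w 0.0234 F [-0.1 -0.5 -4. ] ff 59.5
 tool-shift mm [-1.7  0.6  0.4] dr [ 0.0001  0.     -0.0012]
bar 132.11163120670827 perp mm -0.39790332379214105
lev [0.5656 0.0837] 132.9987967293568 ((567.8139038085938, 81.17207336425781), (19.563602447509766, 76.82427215576172), 45.95533752441406) perp from TCP line mm -0.6406718370932348
```

```bash
python3 -m pendant '[{"dr":[0,0,0],"translation":[3,0,0],"claw":1},{"dr":[0,0,0],"translation":[3,0,0],"claw":1},{"dr":[0,0,0],"translation":[3,0,0],"claw":1},{"dr":[0,0,0],"translation":[3,0,0],"claw":1},{"dr":[0,0,0],"translation":[0,0,0],"claw":1}]'
```

```text
t: 10.2
eef_pos: [0.4672, 0.192, 0.0289]
tool_rot: [0.0, 0.915, -0.404, 0.0]
contact_force: [-0.2, 0.6, -4.6]
gripper_width: 0.0228
finger_force: 59.5
```

```bash
python3 -m pendant '[{"dr":[0,0,0],"translation":[4,0,0],"claw":1},{"dr":[0,0,0],"translation":[4,0,0],"claw":1},{"dr":[0,0,0],"translation":[4,0,0],"claw":1},{"dr":[0,0,0],"translation":[4,0,0],"claw":1},{"dr":[0,0,0],"translation":[0,0,0],"claw":1}]'; python3 -m pendant '[{"dr":[0,0,0],"translation":[4,0,0],"claw":1},{"dr":[0,0,0],"translation":[4,0,0],"claw":1},{"dr":[0,0,0],"translation":[4,0,0],"claw":1},{"dr":[0,0,0],"translation":[0,0,0],"claw":1}]'
```

```text
t: 10.82
eef_pos: [0.478, 0.1801, 0.0289]
tool_rot: [0.0, 0.915, -0.404, 0.0]
contact_force: [0.2, 1.0, -4.2]
gripper_width: 0.0231
finger_force: 59.5
t: 11.32
eef_pos: [0.4861, 0.1713, 0.0289]
tool_rot: [0.0, 0.915, -0.404, 0.0]
contact_force: [0.8, 0.5, -5.0]
gripper_width: 0.0231
finger_force: 59.5
```

```bash
for i in 1; do python3 -m pendant '[{"dr":[0,0,0],"translation":[2,0,0],"claw":1},{"dr":[0,0,0],"translation":[2,0,0],"claw":1},{"dr":[0,0,0],"translation":[2,0,0],"claw":1},{"dr":[0,0,0],"translation":[2,0,0],"claw":1},{"dr":[0,0,0],"translation":[0,0,0],"claw":1}]'; done; python3 -m pendant '[{"dr":[0,0,0],"translation":[1.5,0,0],"claw":1},{"dr":[0,0,0],"translation":[0,0,0],"claw":1}]'
```

```text
t: 11.95
eef_pos: [0.4913, 0.1656, 0.0289]
tool_rot: [0.0, 0.915, -0.403, 0.0]
contact_force: [-0.7, 0.1, -3.6]
gripper_width: 0.023
finger_force: 59.5
t: 12.2
eef_pos: [0.4923, 0.1645, 0.0289]
tool_rot: [0.0, 0.915, -0.403, 0.0]
contact_force: [-0.4, 0.4, -5.1]
gripper_width: 0.0231
finger_force: 59.5
```

```bash
python3 -m pendant '[{"dr":[0,0,0],"translation":[1.5,0,0],"claw":1},{"dr":[0,0,0],"translation":[1.5,0,0],"claw":1},{"dr":[0,0,0],"translation":[0,0,0],"claw":1}]'
```

```text
t: 12.58
eef_pos: [0.4944, 0.1623, 0.0289]
tool_rot: [0.0, 0.915, -0.403, 0.0]
contact_force: [-0.5, 0.8, -4.7]
gripper_width: 0.0229
finger_force: 59.5
```

```bash
python3 -m pendant '[{"dr":[0,0,0],"translation":[1.5,0,0],"claw":1},{"dr":[0,0,0],"translation":[1.5,0,0],"claw":1},{"dr":[0,0,0],"translation":[0,0,0],"claw":1}]'
```

```text
t: 12.95
eef_pos: [0.4964, 0.16, 0.0289]
tool_rot: [0.0, 0.915, -0.403, 0.0]
contact_force: [-0.3, -0.3, -4.6]
gripper_width: 0.0234
finger_force: 59.5
```

```bash
python3 -m pendant '[{"dr":[0,0,0],"translation":[1.5,0,0],"claw":1},{"dr":[0,0,0],"translation":[1.5,0,0],"claw":1},{"dr":[0,0,0],"translation":[0,0,0],"claw":1}]'
```

```text
t: 13.32
eef_pos: [0.498, 0.1583, 0.0288]
tool_rot: [-0.0, 0.915, -0.403, -0.0]
contact_force: [-1.3, 2.0, -3.7]
gripper_width: 0.0231
finger_force: 59.6
```

```bash
python3 -m pendant '[{"dr":[0,0,0],"translation":[1.5,0,0],"claw":1},{"dr":[0,0,0],"translation":[1,0,0],"claw":1},{"dr":[0,0,0],"translation":[0,0,0],"claw":1}]'
```

```text
t: 13.7
eef_pos: [0.498, 0.1582, 0.0287]
tool_rot: [-0.0, 0.915, -0.402, -0.002]
contact_force: [-7.6, 6.9, -0.4]
gripper_width: 0.023
finger_force: 60.0
```

```bash
python3 -m pendant '[{"dr":[0,0,0],"translation":[1.5,0,0],"claw":1},{"dr":[0,0,0],"translation":[1,0,0],"claw":1},{"dr":[0,0,0],"translation":[0,0,0],"claw":1}]'
```

```text
t: 14.08
eef_pos: [0.4979, 0.1581, 0.0285]
tool_rot: [-0.0, 0.916, -0.402, -0.003]
contact_force: [-11.5, 11.7, 1.1]
gripper_width: 0.023
finger_force: 60.3
```

```bash
python3 -m pendant '[{"dr":[0,0,0],"translation":[1,0,0],"claw":1},{"dr":[0,0,0],"translation":[0,0,0],"claw":1},{"dr":[0,0,0],"translation":[0,0,0],"claw":1},{"dr":[0,0,0],"translation":[0,0,0],"claw":1},{"dr":[0,0,0],"translation":[0,0,0],"claw":1},{"dr":[0,0,0],"translation":[0,0,0],"claw":1},{"dr":[0,0,0],"translation":[0,0,0],"claw":1},{"dr":[0,0,0],"translation":[0,0,0],"claw":1},{"dr":[0,0,0],"translation":[0,0,0],"claw":1},{"dr":[0,0,0],"translation":[0,0,0],"claw":1}]'
python3 - <<'E'
from h import *
todo(.498,.158,.0287,-47.5)
s=sensors.state(); p=s['eef_pos'][:2]; piv=np.array([.6105,.0342]); print('TCP-pivot dist',np.hypot(*(p-piv)),s['ft_torque'])
for n in('top','scene'):
    cams.snapshot(n)
    print([(round(d['conf'],2),np.round(d['point'],4)) for k in('bar_mouth','pivot') for d in nets.landmark_of(k,n)[:1]])
E
```

```text
t: 15.32
eef_pos: [0.4979, 0.158, 0.0284]
tool_rot: [-0.0, 0.916, -0.401, -0.004]
contact_force: [-15.2, 14.1, 2.6]
gripper_width: 0.0231
finger_force: 60.4
t 15.32 pos [0.4979 0.158  0.0284] yaw -47.32 w 0.0231 F [-15.2  14.1   2.6] ff 60.4
 tool-shift mm [ 0.1 -0.1 -0.3] dr [0.0031 0.0074 0.0031]
TCP-pivot dist 0.16737591861133813 [ 2.37691574  2.41053279 -0.21248508]
[(0.5, array([0.5802, 0.0699, 0.0454])), (0.57, array([0.6109, 0.0293, 0.0449]))]
[(0.61, array([0.5814, 0.0697, 0.0489])), (0.76, array([0.6083, 0.0328, 0.0444]))]
```

```bash
python3 -m pendant '[{"dr":[0,0,0],"translation":[-3,0,0],"claw":1},{"dr":[0,0,-0.02],"translation":[0,3.3,0],"claw":1},{"dr":[0,0,-0.04],"translation":[0.13,6.7,0],"claw":1},{"dr":[0,0,-0.04],"translation":[0.13,6.7,0],"claw":1},{"dr":[0,0,-0.04],"translation":[0.13,6.7,0],"claw":1},{"dr":[0,0,-0.04],"translation":[0.13,6.7,0],"claw":1}]'
cat >> h.py <<'E'
def sw():
    s=sensors.state(); p=s['eef_pos'][:2]; v=p-np.array([.6105,.0342]); X=rot(s['tool_rot']).apply([1,0,0]); psi=np.degrees(np.arctan2(X[1],X[0]))
    print('L',np.hypot(*v).round(4),'swing by pos',np.round(np.arctan2(v[1],v[0])%(2*np.pi)-np.radians(132.5),3),'by yaw',np.round(np.radians(psi+47.5),3),'F tool',rot(s['tool_rot']).inv().apply(s['contact_force']).round(1),'T',rot(s['tool_rot']).inv().apply(s['ft_torque']).round(2))
E
python3 -c "
from h import *
sw()"
```

```text
t: 16.38
eef_pos: [0.4779, 0.1368, 0.0287]
tool_rot: [-0.001, 0.948, -0.317, -0.002]
contact_force: [-6.5, 11.3, -3.7]
gripper_width: 0.0229
finger_force: 59.7
L 0.1676 swing by pos 0.17 by yaw 0.184 F tool [-12.   -5.1   3.7] T [ 1.09 -2.31  0.  ]
```

```bash
python3 -m pendant '[{"dr":[0,0,-0.04],"translation":[0.13,6.7,0],"claw":1},{"dr":[0,0,-0.04],"translation":[0.13,6.7,0],"claw":1},{"dr":[0,0,-0.04],"translation":[0.13,6.7,0],"claw":1},{"dr":[0,0,-0.04],"translation":[0.13,6.7,0],"claw":1},{"dr":[0,0,-0.04],"translation":[0.13,6.7,0],"claw":1},{"dr":[0,0,-0.04],"translation":[0.13,6.7,0],"claw":1},{"dr":[0,0,-0.04],"translation":[0.13,6.7,0],"claw":1},{"dr":[0,0,-0.04],"translation":[0.13,6.7,0],"claw":1}]'; python3 -c "
from h import *
sw()"
```

```text
t: 17.38
eef_pos: [0.4522, 0.0898, 0.0285]
tool_rot: [-0.001, 0.987, -0.162, -0.002]
contact_force: [-8.2, 14.3, -3.3]
gripper_width: 0.023
finger_force: 59.9
L 0.1678 swing by pos 0.491 by yaw 0.504 F tool [-12.3 -11.    3.4] T [ 2.1  -2.28  0.12]
```

```bash
python3 -m pendant '[{"dr":[0,0,-0.04],"translation":[0.13,6.7,0],"claw":1},{"dr":[0,0,-0.04],"translation":[0.13,6.7,0],"claw":1},{"dr":[0,0,-0.04],"translation":[0.13,6.7,0],"claw":1},{"dr":[0,0,-0.04],"translation":[0.13,6.7,0],"claw":1},{"dr":[0,0,-0.04],"translation":[0.13,6.7,0],"claw":1},{"dr":[0,0,-0.04],"translation":[0.13,6.7,0],"claw":1},{"dr":[0,0,-0.04],"translation":[0.13,6.7,0],"claw":1},{"dr":[0,0,-0.04],"translation":[0.13,6.7,0],"claw":1},{"dr":[0,0,-0.04],"translation":[0.13,6.7,0],"claw":1},{"dr":[0,0,-0.04],"translation":[0.13,6.7,0],"claw":1}]'; python3 -c "
from h import *
sw()"
```

```text
t: 18.62
eef_pos: [0.4426, 0.0222, 0.0282]
tool_rot: [-0.001, 0.999, 0.037, -0.003]
contact_force: [-10.9, 8.0, -1.5]
gripper_width: 0.0229
finger_force: 60.3
L 0.1683 swing by pos 0.9 by yaw 0.904 F tool [-10.3  -8.8   1.6] T [ 1.87 -1.48 -0.48]
```

```bash
python3 -m pendant '[{"dr":[0,0,-0.04],"translation":[0.13,6.7,0],"claw":1},{"dr":[0,0,-0.04],"translation":[0.13,6.7,0],"claw":1},{"dr":[0,0,-0.04],"translation":[0.13,6.7,0],"claw":1},{"dr":[0,0,-0.04],"translation":[0.13,6.7,0],"claw":1},{"dr":[0,0,-0.04],"translation":[0.13,6.7,0],"claw":1},{"dr":[0,0,-0.04],"translation":[0.13,6.7,0],"claw":1},{"dr":[0,0,-0.04],"translation":[0.13,6.7,0],"claw":1},{"dr":[0,0,-0.03],"translation":[0.1,5,0],"claw":1},{"dr":[0,0,0],"translation":[0,0,0],"claw":1}]'; python3 -c "
from h import *
sw()"
```

```text
t: 19.75
eef_pos: [0.4553, -0.0315, 0.0282]
tool_rot: [0.0, 0.982, 0.188, -0.002]
contact_force: [-5.9, -2.7, -3.4]
gripper_width: 0.0229
finger_force: 59.8
L 0.1686 swing by pos 1.229 by yaw 1.208 F tool [-6.5  0.3  3.4] T [-0.06 -1.16  0.01]
```

```bash
python3 -m pendant '[{"dr":[0,0,-0.02],"translation":[0.1,4,0],"claw":1},{"dr":[0,0,-0.015],"translation":[0,2,0],"claw":1},{"dr":[0,0,0],"translation":[0,0,0],"claw":1},{"dr":[0,0,0],"translation":[0,0,0],"claw":1}]'
python3 - <<'E'
from h import *
sw()
for n in('top','scene'):
    im=cams.snapshot(n)
    print([(k,round(d['conf'],2),np.round(d['point'],4)) for k in('bar_mouth','bar_center','pivot','pad','frame') for d in nets.landmark_of(k,n)[:1]])
    if n=='top':
        s=sensors.state();p=s['eef_pos'][:2];X=rot(s['tool_rot']).apply([1,0,0])[:2];N=np.array([-X[1],X[0]])
        q=[proj('top',[*(p+X*a+N*b),.057]) for a,b in((.06,-.02),(.06,.02),(.11,.02),(.11,-.02))]
        c,e,a,t0,t1,r=lineof(im,'top',q,.057); print('bar',a,'perp mm',(c-p)@N*1000)
E
```

```text
t: 20.25
eef_pos: [0.4576, -0.0361, 0.0282]
tool_rot: [-0.0, 0.979, 0.206, -0.002]
contact_force: [-5.5, 0.5, -3.3]
gripper_width: 0.0229
finger_force: 59.8
L 0.1683 swing by pos 1.26 by yaw 1.244 F tool [-4.8 -2.7  3.4] T [ 0.39 -0.95 -0.26]
[('bar_mouth', 0.72, array([ 0.5364, -0.2552,  0.0375])), ('bar_center', 0.52, array([ 0.4569, -0.0388,  0.0462])), ('pivot', 0.57, array([0.6109, 0.0311, 0.0419])), ('pad', 0.4, array([0.7139, 0.0303, 0.0247])), ('frame', 0.94, array([0.7856, 0.0337, 0.0122]))]
bar -155.9701819181793 perp mm 1.3621621215636508
[('bar_mouth', 0.83, array([0.568 , 0.0146, 0.0464])), ('bar_center', 0.69, array([0.6089, 0.0308, 0.0436])), ('pivot', 0.86, array([0.6094, 0.0321, 0.0435])), ('pad', 0.51, array([0.7152, 0.0314, 0.0254])), ('frame', 0.85, array([ 0.5201,  0.4537, -0.0026]))]
```

```bash
python3 -m pendant '[{"dr":[0,0,-0.01],"translation":[0,2,0],"claw":1},{"dr":[0,0,0],"translation":[0,2,0],"claw":1},{"dr":[0,0,0],"translation":[0,0,0],"claw":1},{"dr":[0,0,0],"translation":[0,0,0],"claw":1}]'
python3 - <<'E'
from h import *
sw()
E
```

```text
t: 21.35
eef_pos: [0.458, -0.0372, 0.028]
tool_rot: [-0.001, 0.977, 0.212, -0.003]
contact_force: [-8.8, 8.8, -2.0]
gripper_width: 0.023
finger_force: 60.4
L 0.1684 swing by pos 1.267 by yaw 1.256 F tool [ -4.4 -11.7   2.1] T [ 2.45 -0.72 -0.29]
```

```bash
python3 -m pendant '[{"dr":[0,0,0.005],"translation":[-1,-4.5,0],"claw":1},{"dr":[0,0,0],"translation":[-3,0,0],"claw":1},{"dr":[0,0,0],"translation":[-5,0,0],"claw":1},{"dr":[0,0,0],"translation":[-6,0,0],"claw":1},{"dr":[0,0,0],"translation":[-6,0,0],"claw":1},{"dr":[0,0,0],"translation":[0,0,0],"claw":1}]'
python3 - <<'E'
from h import *
sw()
E
```

```text
t: 22.1
eef_pos: [0.4401, -0.0441, 0.0289]
tool_rot: [0.0, 0.978, 0.208, -0.0]
contact_force: [-0.0, -0.1, -5.2]
gripper_width: 0.0231
finger_force: 60.0
L 0.1876 swing by pos 1.26 by yaw 1.248 F tool [-0.1  0.1  5.2] T [ 0.02  0.05 -0.05]
```

```bash
python3 -m pendant '[{"dr":[0,0,0],"translation":[-6,0,0],"claw":1},{"dr":[0,0,0],"translation":[-8,0,0],"claw":1},{"dr":[0,0,0],"translation":[-10,0,0],"claw":1},{"dr":[0,0,0],"translation":[-10,0,0],"claw":1},{"dr":[0,0,0],"translation":[-10,0,0],"claw":1},{"dr":[0,0,0],"translation":[-10,0,0],"claw":1},{"dr":[0,0,0],"translation":[-6,0,0],"claw":1},{"dr":[0,0,0],"translation":[0,0,-10],"claw":1},{"dr":[0,0,0],"translation":[0,0,-30],"claw":1},{"dr":[0,0,0],"translation":[0,0,-35],"claw":1},{"dr":[0,0,0],"translation":[0,0,-20],"claw":1},{"dr":[0,0,0],"translation":[0,0,0],"claw":1}]'
python3 - <<'E'
from h import *
sw(); todo(.5385,-.2513,.12,-7.23)
im=cams.snapshot('top')
print([(k,round(d['conf'],2),np.round(d['point'],4)) for k in('bar_mouth','bar_center','lever_tip') for d in nets.landmark_of(k,'top')[:1]])
cv2.imwrite('pics/top4z.png',cv2.resize(im[110:270,200:400],None,fx=3.7,fy=3.7,interpolation=cv2.INTER_CUBIC))
E
```

```text
t: 23.6
eef_pos: [0.3873, -0.0679, 0.1256]
tool_rot: [0.001, 0.978, 0.208, 0.002]
contact_force: [-0.5, -0.2, -5.1]
gripper_width: 0.0227
finger_force: 60.3
L 0.2454 swing by pos 1.258 by yaw 1.249 F tool [-0.5 -0.   5.1] T [-0.01  0.04  0.01]
t 23.6 pos [ 0.3873 -0.0679  0.1256] yaw 24.06 w 0.0227 F [-0.5 -0.2 -5.1] ff 60.3
 tool-shift mm [ 63.3 229.1   6.4] dr [ 0.0011 -0.0043  0.5461]
[('bar_mouth', 0.82, array([ 0.496 , -0.0163,  0.1434])), ('bar_center', 0.61, array([ 0.3811, -0.0709,  0.1428])), ('lever_tip', 0.6, array([ 0.5099, -0.0105,  0.0429]))]
```

View pics/top4z.png

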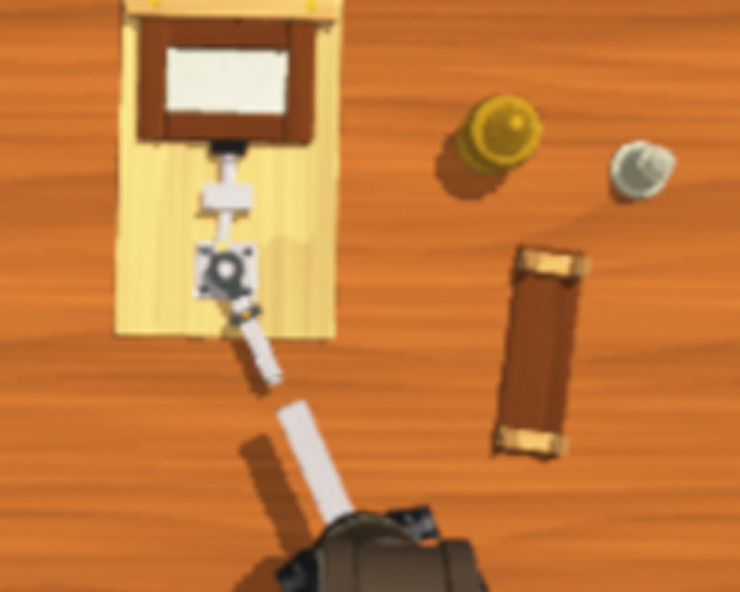

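Top crop: the lever is on its closed side with its tip at (275,380). The pad bears on the frame at (228,148), the bar is free with its mouth at (292,408), and the rest is empty at (540,350). Next I'm carrying the bar back.

```bash
python3 -m pendant '[{"dr":[0,0,0.08],"translation":[0,0,0],"claw":1},{"dr":[0,0,0.14],"translation":[0,0,0],"claw":1},{"dr":[0,0,0.14],"translation":[0,0,0],"claw":1},{"dr":[0,0,0.13],"translation":[0,0,0],"claw":1},{"dr":[0,0,0.056],"translation":[0,0,0],"claw":1},{"dr":[0,0,0],"translation":[12,12,0],"claw":1},{"dr":[0,0,0],"translation":[30,28,0],"claw":1},{"dr":[0,0,0],"translation":[35,32,0],"claw":1},{"dr":[0,0,0],"translation":[35,32,0],"claw":1},{"dr":[0,0,0],"translation":[35,32,0],"claw":1},{"dr":[0,0,0],"translation":[18,18,0],"claw":1},{"dr":[0,0,0],"translation":[8,8,0],"claw":1},{"dr":[0,0,0],"translation":[0,0,0],"claw":1}]'
python3 - <<'E'
from h import *
todo(.5385,-.2513,.075,-7.23)
E
```

```text
t: 25.42
eef_pos: [0.5367, -0.2508, 0.123]
tool_rot: [-0.0, 0.998, -0.063, -0.001]
contact_force: [0.3, 0.5, -4.1]
gripper_width: 0.0227
finger_force: 60.1
t 25.43 pos [ 0.5367 -0.2508  0.123 ] yaw -7.24 w 0.0227 F [ 0.3  0.5 -4.1] ff 60.1
 tool-shift mm [ 1.9  0.3 48. ] dr [-0.0002  0.0014 -0.0002]
```

```bash
python3 -m pendant '[{"dr":[0,0,0],"translation":[2,0.3,20],"claw":1},{"dr":[0,0,0],"translation":[0,0,30],"claw":1},{"dr":[0,0,0],"translation":[0,0,24],"claw":1},{"dr":[0,0,0],"translation":[0,0,12],"claw":1},{"dr":[0,0,0],"translation":[0,0,6],"claw":1},{"dr":[0,0,0],"translation":[0,0,4],"claw":1},{"dr":[0,0,0],"translation":[0,0,2],"claw":1},{"dr":[0,0,0],"translation":[0,0,1.5],"claw":1},{"dr":[0,0,0],"translation":[0,0,0],"claw":1}]'
python3 - <<'E'
from h import *
todo(.5385,-.2513,.0215,-7.23)
E
```

```text
t: 26.55
eef_pos: [0.5391, -0.2511, 0.0246]
tool_rot: [0.0, 0.998, -0.063, 0.0]
contact_force: [-0.3, -0.4, -4.4]
gripper_width: 0.023
finger_force: 60.1
t 26.55 pos [ 0.5391 -0.2511  0.0246] yaw -7.24 w 0.023 F [-0.3 -0.4 -4.4] ff 60.1
 tool-shift mm [-0.6  0.3  3.1] dr [ 0.0001 -0.0003 -0.0001]
```

```bash
python3 -m pendant '[{"dr":[0,0,0],"translation":[0,0,1.5],"claw":1},{"dr":[0,0,0],"translation":[0,0,1.5],"claw":1},{"dr":[0,0,0],"translation":[0,0,0],"claw":1}]'
```

```text
t: 26.92
eef_pos: [0.5391, -0.251, 0.0215]
tool_rot: [0.0, 0.998, -0.063, 0.0]
contact_force: [-0.4, 0.2, -2.2]
gripper_width: 0.0231
finger_force: 60.4
```

```bash
python3 -m pendant '[{"dr":[0,0,0],"translation":[0,0,0.5],"claw":1},{"dr":[0,0,0],"translation":[0,0,0],"claw":0.5},{"dr":[0,0,0],"translation":[0,0,0],"claw":0.3},{"dr":[0,0,0],"translation":[0,0,0],"claw":0.1},{"dr":[0,0,0],"translation":[0,0,0],"claw":0.1},{"dr":[0,0,0],"translation":[0,0,0],"claw":0.1},{"dr":[0,0,0],"translation":[0,0,-10],"claw":0.1},{"dr":[0,0,0],"translation":[0,0,-30],"claw":0.1},{"dr":[0,0,0],"translation":[0,0,-40],"claw":0.1},{"dr":[0,0,0],"translation":[-15,30,-40],"claw":0.1},{"dr":[0,0,0],"translation":[-30,45,-20],"claw":0.1},{"dr":[0,0,0],"translation":[-30,45,0],"claw":0.1},{"dr":[0,0,0],"translation":[-20,30,0],"claw":0.1},{"dr":[0,0,0],"translation":[0,0,0],"claw":0.1}]'
python3 - <<'E'
from h import *
im=cams.snapshot('top')
print([(k,round(d['conf'],2),np.round(d['point'],4)) for k in('bar_mouth','bar_center','lever_tip','urn','figurine','canister') for d in nets.landmark_of(k,'top')[:1]])
for d in nets.regions_of('bar','top')[:1]:
    v,u=np.nonzero(d['pixels']); print(cv2.minAreaRect(np.c_[u,v].astype(np.float32)))
cams.snapshot('scene')
print([(k,round(d['conf'],2),np.round(d['point'],4)) for k in('bar_mouth','bar_center','rest_seat','lever_tip') for d in nets.landmark_of(k,'scene')[:1]])
cv2.imwrite('pics/top5z.png',cv2.resize(im[110:270,200:400],None,fx=3.7,fy=3.7,interpolation=cv2.INTER_CUBIC))
E
```

```text
t: 28.68
eef_pos: [0.4231, -0.391, 0.1619]
tool_rot: [0.001, 0.998, -0.066, -0.0]
contact_force: [0.2, 0.5, -0.5]
gripper_width: 0.0768
finger_force: 0.0
[('bar_mouth', 0.64, array([ 0.6584, -0.2666,  0.0372])), ('bar_center', 0.92, array([ 0.5384, -0.2541,  0.0352])), ('lever_tip', 0.49, array([ 0.5058, -0.0119,  0.0455])), ('urn', 0.78, array([ 7.329e-01, -2.064e-01,  5.000e-04])), ('figurine', 0.75, array([ 0.7078, -0.3437,  0.0029])), ('canister', 0.9, array([0.6742, 0.3578, 0.001 ]))]
((346.330078125, 204.91448974609375), (9.117494583129883, 73.19322204589844), 7.275006294250488)
[('bar_mouth', 0.68, array([ 0.6583, -0.2682,  0.0388])), ('bar_center', 0.83, array([ 0.5398, -0.2523,  0.0383])), ('rest_seat', 0.85, array([ 0.5397, -0.2492,  0.0386])), ('lever_tip', 0.85, array([ 0.5118, -0.0095,  0.0443]))]
```

View pics/top5z.png

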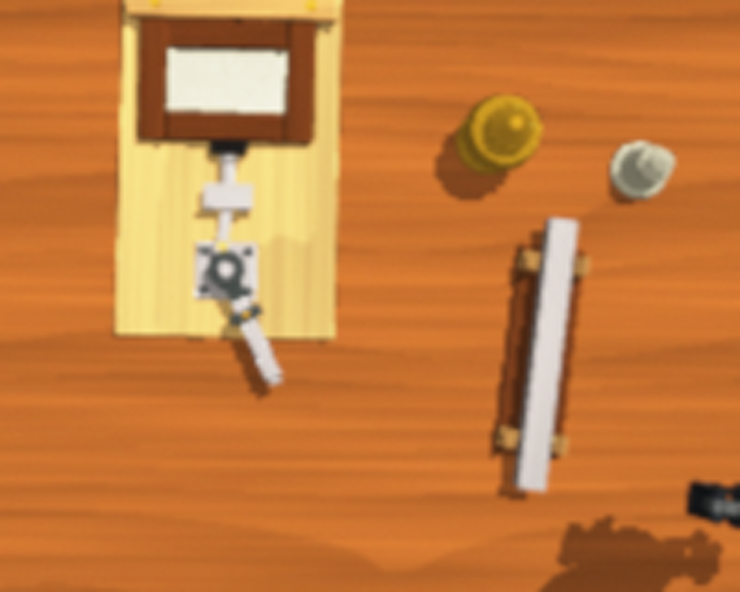

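The bar lies in its rest at (548,355), in line with the saddles. The lever is closed with its tip at (275,380), the pad bears on the frame, the bystanders haven't moved, and the arm is clear.

```bash
python3 -c "
from workcell import workorder
print(workorder.close_job())"
```

```text
the job is handed in; nothing more can be done
None
```

The job is handed in, with no verdict returned: the lever is on its closed stop with the pad against the frame (squeeze force not measured), the bar was pressed home at about 21 N for over a second before the swing and is back in its rest, and the urn, figurine and canister have not moved.

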